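# Shut the balance and tare it touch-free

## Task

Get the laboratory balance ready for weighing: with the fingertips gently push its sliding glass top door fully shut by the blue ledge, without gripping the ledge. Then tare it touch-free: point straight down at the middle of the tare sensor (the puck with the blue ring), keep the fingertips still about 2 cm above it for two seconds without touching it, and take the hand well away, some 15 cm or more. Do not touch or set off the print sensor (yellow ring), and leave the dish on the pan, the jar and the wash bottle where they stand.

Things in the scene. Friction and masses are not known exactly. Their poses are not given: they have to be found in the camera images.
- balance: White laboratory balance, fixed, 380 mm deep (x), 210 mm wide (y). Origin: on the bench below the pan's centre; x runs from its front (low control panel, x -190 to -90 mm, 75 mm high) to its back, z up. A clear glass shield (x -90 to 90) stands round the pan, a white tower (x 90 to 190) behind it; both 250 mm high, guide rails along both sides of the top reach 259 mm.
- door (a joint): Opening of the balance's sliding glass top door, m: 0 fully shut (end stop), 0.10 fully open, slid towards the balance's +x over the tower. It starts well open, slides along the balance's x against about 1.5 N of friction, stays where it is left and cannot be lifted off. A grey-framed pane 180 x 184 mm, its upper face 258 mm above the bench.
- ledge (a point): Middle of the upright rear face (looks to the balance's +x) of the blue finger ledge on the door: 12 mm above the door, 12 mm below the ledge's top, 270 mm above the bench. The ledge is 100 mm long along y; upright plate 6 mm thick, in front of it a slope down to the door's front edge. Push it from behind, to the balance's -x. With the door shut this point is at x -49 mm, y 0 of the balance.
- tare_window (a point): Centre of the top of the tare sensor: a loose white round puck beside the balance, 66 mm across, 23 mm high, with a 49 mm BLUE ring round a dark 29 mm window on its top. This point is 23 mm above the bench, z up. It answers to fingertips held within 4 cm above the window's middle (within 15 mm sideways), taken midway between the two fingertips.
- print_window (a point): Centre of the top of the print sensor: a loose puck like the tare sensor but with a YELLOW ring, on the other side of the balance (left or right varies). This point is 23 mm above the bench. It is set off by fingertips lower than about 6 cm above it.
- dish_mid (a point): Centre of a small white porcelain weighing dish, 64 mm across, 20 mm high, standing loose on the steel pan inside the draught shield (pan top 88 mm above the bench).
- jar_mid (a point): Centre of a loose amber sample jar with a dark cap, 54 mm across and 85 mm high, standing beside the balance; this point is half-way up.
- wash_mid (a point): Centre of a loose white wash bottle with a blue cap, 68 mm across; body and cap 160 mm high, its thin bent spout up to 195 mm; this point is 80 mm above the bench.
There are look-alikes about, which are no part of the job. Leave any pink or red look-alike of the part that bears tare_window alone. Leave any green look-alike of the part that bears print_window alone.

How it is judged:
By the outcome, as a careful person would: the job done as asked, in the order asked, and still so for the second after the job is handed in, with the robot touching nothing.
It also fails if it takes over 54 s, if anything falls off the work surface, if the arm or the gripper's body presses on something with over 40 N, if the wrist force passes 120 N, or if a joint passes its speed limit or range.

## Robot

A 7-joint arm with a two-finger parallel gripper is mounted at the origin on the work surface. World frame = base frame: x ahead of the robot, y to its left, z up, the work surface at z = 0. Lengths are in m, angles in rad, forces in N, time in s.
With the tool pointing down it reaches from about 0.425 to 0.925 m from the base axis. Payload 6.8 kg.
Tool frame: the origin (TCP) lies midway between the tips of the shut fingers; the grasp point (between the pads) lies 19 mm behind it; z points along the fingers, y is the direction in which the jaws open and shut (so a half turn about z gives the same grasp; the last joint's range is limited). The gripper opens to 85 mm and grips with 20 to 120 N. Pads are 22 mm wide; open, the fingers measure 114 mm over their backs; the gripper's body (76 mm by 85 mm) begins 54 mm behind the grasp point. The pads swing forward as they close: fully open they stand 13 mm farther back than shut.
Start: joints at [1.106, 0.477, 0.022, 1.555, -0.011, 1.109, -0.083], TCP at [0.236, -0.633, 0.231] pointing down, gripper open.
Joint ranges: [-2.96, 2.96], [-0.34, 2.1], [-1.41, 1.46], [0.24, 2.44], [-1.37, 4.51], [0.17, 1.92], [-2.96, 2.96]. Speed limits (rad/s): [2.39, 2.39, 3.14, 3.14, 3.14, 3.14, 3.14].

## Interface

Orientations are given as a unit quaternion [w, x, y, z].
In Python, from station import * gives the robot as it stands. The module is installed in compiled form; this text tells all that it offers.
- The arm moves only by the tool jog_arm, never from a script. Its arguments are lists of equal length, an entry for each row: "dp": the shift along the tool's x, y, z in units of 25 mm (1.0 is 25 mm), a list of three; "angular": the turn, a rotation vector about the tool's x, y, z in units of 5 degrees (1.0 is 5 degrees), a list of three; "claw": the finger opening in mm, from 0 to 85.4. A call has exactly 5 rows; each row is the pose to reach, as a shift and turn from the pose commanded when the call began, along the tool's axes at that moment; what a row does not reach only later rows make up. A row lasts 1/10 s, in which the tool goes at most 50 mm and 8.59 degrees, less where a joint would pass 70% of its speed; a pose out of reach is approached as far as the arm can. A call with a gripper value outside its range is refused whole. The fingers move at their own pace and stop on an object; "grip_force" is the grip in N (left out, the last holds). Time passes only in rows, so rows that repeat a pose let the fingers close, or fill a call up. It gives the time, the measured TCP pose, the force and the opening at its end, in the units of the state.
- get_obs(): the state, without advancing time (a new reading comes with each control period).
- read_camera(name): name is "side" or "top"; returns a dict with "pixels" (420x560x3 uint8, blue, green, red), "camera_matrix" (3x3 intrinsics, pixels), "rvec" (rotation vector, rad) and "tvec" (3), from world to camera coordinates, as OpenCV has them. Camera axes: x right, y down, z forward; pixel columns grow to the right and rows downward; lengths in m; the calibration is good to about 2 mm. A picture is of the moment at which its call begins. There is no depth.
- hand_in(): hands the job in, once; it reports no verdict.
The state is a dict: "t": time; "q": joint angles; "joint_vel": joint speeds; "joint_torque": joint torques, N m; "eef_pos": TCP position; "tool_rot": TCP orientation; "contact_force": force on the tool from outside, world axes, zero at the start; "torque": the same for the moment, N m; "gripper_width": opening from 0.0 (shut) to 1.0 (fully open).
Only numpy, scipy, OpenCV 4.12 (cv2) and the standard library are available. Lean on these libraries where they do the work, as an engineer would, in place of code of your own. Each camera call takes 0.05 s, during which the arm holds its last target.

## Working session

There is one attempt and no reset: what is moved stays moved. The work goes in short steps, Python scripts to look and compute and a tool call to move; the robot and the scene stay as the last step left them, time stands still between calls to the robot, and variables do not carry over. Pictures are saved under pics/ and viewed, and the job is handed in when it is done.

Besides the shell and the picture viewer there is one more tool, called after "Emit:" as name(argument=value, ...) on one line, values as JSON. jog_arm: Moves the arm, as the interface text tells. Its arguments: {"type":"object","properties":{"dp":{"type":"array","items":{"type":"array","items":{"type":"number"}}},"angular":{"type":"array","items":{"type":"array","items":{"type":"number"}}},"claw":{"type":"array","items":{"type":"number"}},"grip_force":{"type":"number"}},"required":["dp","angular","claw"]}

```bash
mkdir -p pics
python3 - <<'E'
from station import *
import cv2,numpy as np
o=get_obs();print({k:np.round(v,3) for k,v in o.items()})
for n in("side","top"):
    c=read_camera(n);cv2.imwrite(f"pics/{n}0.png",c["pixels"]);
    np.savez(f"{n}0.npz",**c)
    R=cv2.Rodrigues(np.array(c["rvec"]))[0];print(n,c["camera_matrix"],-R.T@np.array(c["tvec"]).ravel(),R)
E
```

```text
{'t': np.float64(0.0), 'q': array([ 1.106,  0.478,  0.022,  1.556, -0.012,  1.109, -0.083]), 'joint_vel': array([ 0.001,  0.   , -0.   , -0.001,  0.001, -0.001,  0.001]), 'joint_torque': array([ 0.0000e+00, -5.9646e+01,  1.6080e+00, -2.8120e+01,  1.2000e-02,
        9.0000e-03,  0.0000e+00]), 'eef_pos': array([ 0.236, -0.632,  0.23 ]), 'tool_rot': array([-0.001,  0.984,  0.177, -0.   ]), 'contact_force': array([-0.693, -0.158,  0.732]), 'torque': array([-0.001,  0.027, -0.032]), 'gripper_width': np.float64(0.993)}
side [[478.94738351   0.         280.34992646]
 [  0.         478.94738351 206.39331665]
 [  0.           0.           1.        ]] [-0.09815079  0.39682359  1.01788077] [[-0.55035724 -0.83482045  0.01348041]
 [-0.62574855  0.40172948 -0.66861961]
 [ 0.55276184 -0.37641499 -0.74348241]]
top [[406.99802445   0.         276.66049695]
 [  0.         406.99802445 210.40810875]
 [  0.           0.           1.        ]] [ 0.34953966 -0.00395047  1.16512024] [[ 0.0087821  -0.9999371   0.00697587]
 [-0.98713656 -0.00978295 -0.15957975]
 [ 0.15963796 -0.00548469 -0.98716039]]
```

View pics/side0.png

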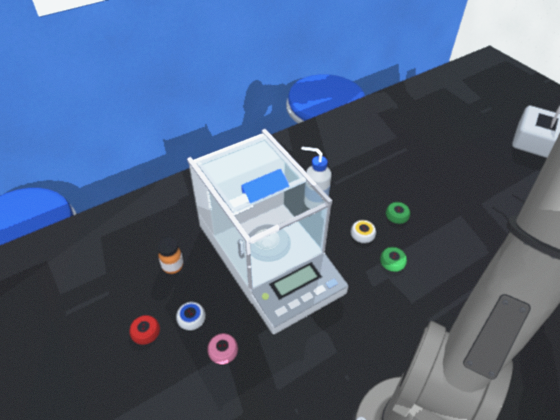

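View pics/top0.png

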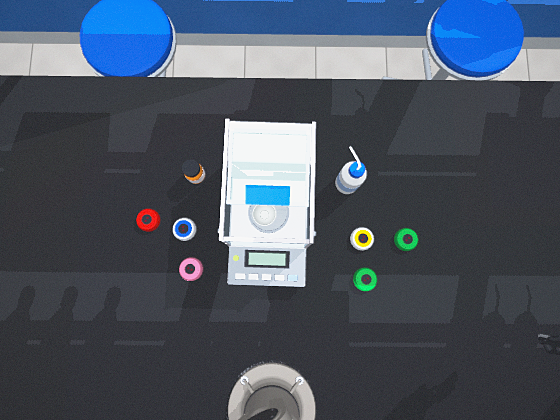

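The side view shows the balance with its front towards the robot and the door open, with the blue ledge at about (265,187). The blue-ring tare puck is at (190,316) with red and pink look-alikes beside it, and the yellow print puck is at (364,231). In the top view the ledge is at (268,195), tare at (183,229), print at (362,239), jar at (194,172) and bottle at (352,175). Next I'll measure these.

```bash
cat > h.py <<'E'
import cv2,numpy as np
def load(n): return dict(np.load(n+".npz"))
def ray(c,uv):
    R=cv2.Rodrigues(np.array(c["rvec"]))[0];t=np.array(c["tvec"]).ravel()
    u=cv2.undistortPoints(np.array(uv,float).reshape(-1,1,2),c["camera_matrix"],None).reshape(-1,2)
    d=np.c_[u,np.ones(len(u))]@R
    return -R.T@t,d
def plane(c,uv,z):
    o,d=ray(c,uv);return o+d*((z-o[2])/d[:,2])[:,None]
def proj(c,p): return cv2.projectPoints(np.array(p,float).reshape(-1,1,3),c["rvec"],c["tvec"],c["camera_matrix"],None)[0].reshape(-1,2)
def mask(c,hl,hh,s=110,v=60):
    h=cv2.cvtColor(c["pixels"],cv2.COLOR_BGR2HSV);return cv2.inRange(h,(hl,s,v),(hh,255,255))
E
python3 - <<'E'
from h import *
for n in("side","top"):
    c=load(n+"0")
    for nm,lo,hi in(("blue",100,125),("yellow",15,35)):
        m=mask(c,lo,hi)
        cs,_=cv2.findContours(m,cv2.RETR_EXTERNAL,cv2.CHAIN_APPROX_NONE)
        for k in cs:
            if cv2.contourArea(k)<40: continue
            x,y,w,h=cv2.boundingRect(k)
            if y<100 or h>100: continue
            (cx,cy),_,_=cv2.minAreaRect(k)
            M=cv2.moments(k);ce=(M['m10']/M['m00'],M['m01']/M['m00'])
            print(n,nm,(x,y,w,h),cv2.contourArea(k),np.round(ce,1),"z23:",plane(c,[ce],.023).round(4)[0])
            if w>35: 
                q=cv2.approxPolyDP(k,3,True).reshape(-1,2);print(q.tolist());print(plane(c,q,.282).round(4))
    im=c["pixels"]
    if n=="top": cv2.imwrite("pics/topz.png",cv2.resize(im[110:300,210:330],None,fx=3,fy=3,interpolation=cv2.INTER_CUBIC))
    else: cv2.imwrite("pics/sidez.png",cv2.resize(im[125:340,180:355],None,fx=2.7,fy=2.7,interpolation=cv2.INTER_CUBIC))
E
```

```text
side blue (180, 304, 20, 18) 259.0 [189.6 312.4] z23: [0.4788 0.2529 0.023 ]
side blue (241, 169, 48, 34) 824.0 [264.8 185.4] z23: [ 0.7345 -0.1139  0.023 ]
[[280, 169], [241, 186], [250, 202], [288, 186]]
[[ 0.5427 -0.0366  0.282 ]
 [ 0.5437  0.0629  0.282 ]
 [ 0.4934  0.0707  0.282 ]
 [ 0.4893 -0.022   0.282 ]]
side blue (311, 155, 17, 16) 169.0 [319.  163.1] z23: [ 0.7258 -0.3034  0.023 ]
side yellow (356, 221, 17, 14) 147.5 [363.7 227.7] z23: [ 0.4555 -0.2534  0.023 ]
top blue (175, 220, 17, 17) 200.5 [182.8 228.2] z23: [0.4809 0.2536 0.023 ]
top blue (246, 185, 44, 7) 79.0 [266.9 186.6] z23: [0.6031 0.0182 0.023 ]
[[246, 185], [277, 187], [280, 191], [289, 187]]
[[ 0.5488  0.0597  0.282 ]
 [ 0.545  -0.0091  0.282 ]
 [ 0.536  -0.0159  0.282 ]
 [ 0.5452 -0.0358  0.282 ]]
top blue (349, 161, 17, 17) 154.5 [356.3 170. ] z23: [ 0.6549 -0.2396  0.023 ]
top yellow (355, 230, 17, 17) 199.0 [362.7 237.9] z23: [ 0.4582 -0.2533  0.023 ]
```

```bash
ls pics
```

```text
side0.png
sidez.png
top0.png
topz.png
```

View pics/topz.png

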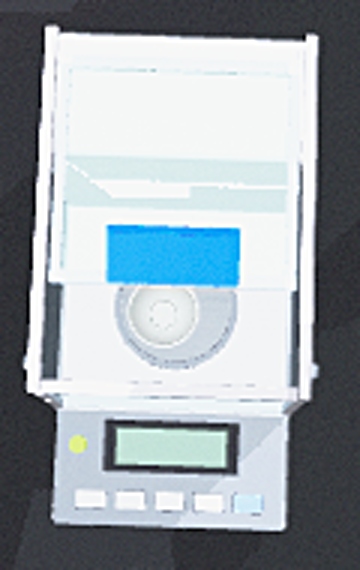

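View pics/sidez.png

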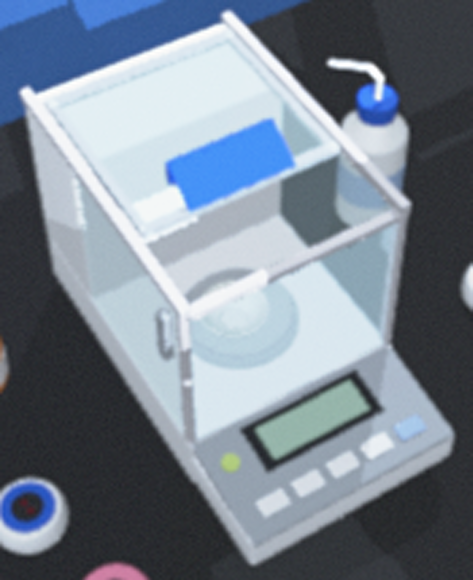

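The zooms show the door pane about half open, with the blue ledge as one rectangle. Its rear edge runs through (246,185) to (289,187) in the top view. The rails run from (227,119) and (314,122) at the rear to (220,240) and (314,238) at the front. I'll use those for the balance frame.

Run:
```python
from h import *
c=load("top0");s=load("side0")
hsv=cv2.cvtColor(c["pixels"],cv2.COLOR_BGR2HSV)
m=cv2.inRange(hsv,(95,90,150),(118,255,255))[175:215,235:300]
k=max(cv2.findContours(m,0,cv2.CHAIN_APPROX_NONE)[0],key=cv2.contourArea)
b=cv2.boxPoints(cv2.minAreaRect(k))+[235,175];print("ledge box",b.round(1).tolist());print(plane(c,b,.282).round(4))
# rails outer edges: bright/dark boundary along rows
g=cv2.cvtColor(c["pixels"],cv2.COLOR_BGR2GRAY)
L=[];Rr=[]
for r in range(128,232,4):
    row=g[r].astype(int); 
    l=[u for u in range(212,240) if row[u]>150][0]; rr=[u for u in range(325,300,-1) if row[u]>150][0]
    L.append((l,r));Rr.append((rr+1,r))
for P in(L,Rr):
    W=plane(c,P,.259);a=np.polyfit(W[:,0],W[:,1],1);print("rail: y=",a.round(4),"yaw deg",np.degrees(np.arctan(a[0])).round(2), "resid",np.std(W[:,1]-np.polyval(a,W[:,0])).round(4), W[[0,-1]].round(3).tolist())
print("rear ends",plane(c,[(227,120),(314,122)],.259).round(3))
# front bottom edge of panel z=.075
print("panel front top edge",plane(c,[(227.5,283),(305,287)],.075).round(3))
print("side: panel corners top",plane(s,[(273,324),(346,285)],.075).round(3))
# ledge rear edge side view
print("side front rail corners", plane(s,[(249,243),(330,200)],.259).round(3))
# other things
print("jar cap top",plane(c,[(191,167)],.085), "wash cap",plane(c,[(356.5,169.5)],.16))
```

```text
ledge box [[244.4, 203.8], [245.0, 184.3], [289.6, 185.8], [289.0, 205.3]]
[[ 0.5064  0.0624  0.282 ]
 [ 0.5503  0.0619  0.282 ]
 [ 0.5479 -0.0371  0.282 ]
 [ 0.5041 -0.0358  0.282 ]]
rail: y= [-0.0252  0.1308] yaw deg -1.44 resid 0.0007 [[0.689, 0.113, 0.259], [0.455, 0.12, 0.259]]
rail: y= [-0.0248 -0.0823] yaw deg -1.42 resid 0.0007 [[0.692, -0.099, 0.259], [0.457, -0.093, 0.259]]
rear ends [[ 0.709  0.109  0.259]
 [ 0.706 -0.094  0.259]]
panel front top edge [[ 0.331  0.118  0.075]
 [ 0.322 -0.086  0.075]]
side: panel corners top [[ 0.325  0.122  0.075]
 [ 0.317 -0.074  0.075]]
side front rail corners [[ 0.418  0.119  0.259]
 [ 0.424 -0.088  0.259]]
jar cap top [[0.64199216 0.22507225 0.085     ]] wash cap [[ 0.61962288 -0.21192447  0.16      ]]
```

Measured positions and headings:

| Item | Value |
|---|---|
| Balance yaw | ≈ -1.4° |
| Balance origin | ≈ (0.515, 0.011) |
| Ledge rear face | ≈ (0.546, 0.012) |
| Door opening | ≈ 80 mm |
| Ledge rear face when shut | x ≈ 0.466 |
| Tare window | ≈ (0.480, 0.253) |

The ledge length reads 99 mm against the given 100, and the tare position agrees between views to 2 mm. Next I'll raise the hand, turn it square to the balance and shut the fingers.

Emit:
jog_arm(dp=[[0, 0, -1], [0, 0, -2], [0, 0, -3], [0, 0, -4.2], [0, 0, -4.2]], angular=[[0, 0, 1], [0, 0, 2], [0, 0, 3], [0, 0, 4.36], [0, 0, 4.36]], claw=[0, 0, 0, 0, 0])

```text
t: 0.6
eef_pos: [0.2364, -0.6342, 0.3408]
tool_rot: [0.003, 1.0, -0.013, 0.001]
contact_force: [-0.0, 0.2, -0.0]
gripper_width: 0.145
```

Emit:
jog_arm(dp=[[0.8, -1.5, 0], [1.7, -3.2, 0], [2.6, -5.0, 0], [3.5, -6.7, 0], [4.4, -8.4, 0]], angular=[[0, 0, 0], [0, 0, 0], [0, 0, 0], [0, 0, 0], [0, 0, 0]], claw=[0, 0, 0, 0, 0])

```text
t: 1.1
eef_pos: [0.3511, -0.4229, 0.3355]
tool_rot: [-0.0, 1.0, -0.011, -0.0]
contact_force: [1.3, -0.4, 0.5]
gripper_width: -0.003
```

Emit:
jog_arm(dp=[[0.9, -1.7, 0], [1.8, -3.4, 0], [2.7, -5.2, 0], [3.6, -6.9, 0], [4.5, -8.6, 0]], angular=[[0, 0, 0], [0, 0, 0], [0, 0, 0], [0, 0, 0], [0, 0, 0]], claw=[0, 0, 0, 0, 0])

```text
t: 1.6
eef_pos: [0.4685, -0.2109, 0.3357]
tool_rot: [-0.0, 1.0, -0.011, -0.0]
contact_force: [0.1, -1.0, 0.2]
gripper_width: 0.002
```

Emit:
jog_arm(dp=[[0.9, -1.7, 0], [1.8, -3.4, 0], [2.7, -5.2, 0], [3.6, -6.9, 0], [4.5, -8.6, 0]], angular=[[0, 0, 0], [0, 0, 0], [0, 0, 0], [0, 0, 0], [0, 0, 0]], claw=[0, 0, 0, 0, 0])

```text
t: 2.1
eef_pos: [0.5861, 0.0012, 0.3355]
tool_rot: [0.0, 1.0, -0.011, -0.001]
contact_force: [1.3, 0.6, 0.9]
gripper_width: -0.001
```

Emit:
jog_arm(dp=[[0.2, -0.2, 0.3], [0.4, -0.4, 0.7], [0.4, -0.4, 1.0], [0.4, -0.4, 1.2], [0.4, -0.4, 1.2]], angular=[[0, 0, 0], [0, 0, 0], [0, 0, 0], [0, 0, 0], [0, 0, 0]], claw=[0, 0, 0, 0, 0])

```text
t: 2.6
eef_pos: [0.5952, 0.0073, 0.3052]
tool_rot: [0.0, 1.0, -0.013, -0.001]
contact_force: [-0.4, -0.8, 1.1]
gripper_width: -0.0
```

Run:
```python
from station import *
from h import *
o=get_obs();print(o["eef_pos"],o["contact_force"])
for n in("side","top"):
    c=read_camera(n);np.savez(n+"1.npz",**c)
    im=c["pixels"].copy();p=proj(c,[o["eef_pos"]])[0];print(n,p)
    x,y=p.astype(int);r=im[max(0,y-70):y+80,max(0,x-90):x+90]
    cv2.imwrite(f"pics/{n}1.png",cv2.resize(r,None,fx=3,fy=3,interpolation=cv2.INTER_CUBIC))
```

```text
[0.59516661 0.00728271 0.30521462] [-0.36531014 -0.8145997   1.10510959]
side [250.52875321 154.94732533]
top [269.75175248 162.12201748]
```

View pics/side1.png

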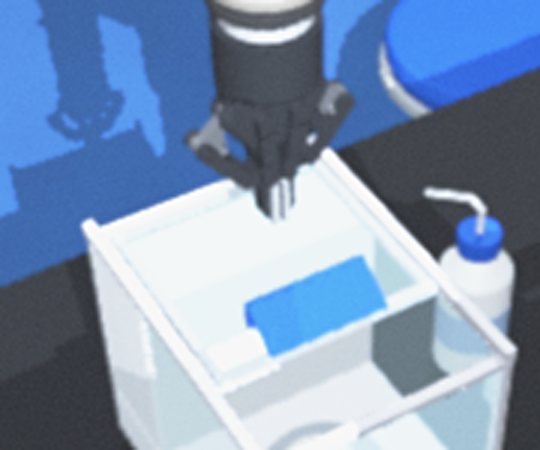

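View pics/top1.png

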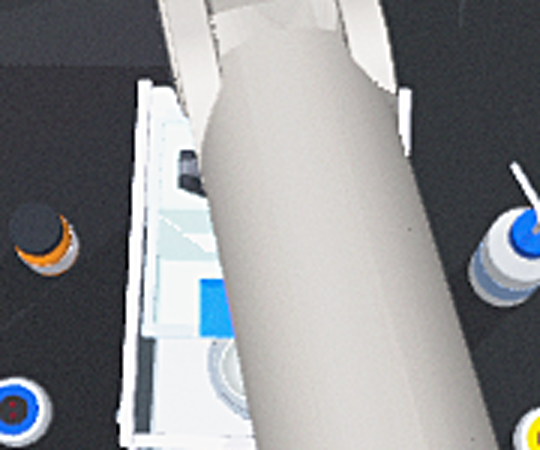

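The side view shows the shut fingertips at about (272,215) in the crop, behind the ledge and near its middle. In the top view the forearm hides the hand, as expected. Now I'll descend behind the ledge.

Emit:
jog_arm(dp=[[0, -0.15, 0.4], [0, -0.15, 0.8], [0, -0.15, 1.2], [0, -0.15, 1.5], [0, -0.15, 1.5]], angular=[[0, 0, 0], [0, 0, 0], [0, 0, 0], [0, 0, 0], [0, 0, 0]], claw=[0, 0, 0, 0, 0])

```text
t: 3.2
eef_pos: [0.5953, 0.0127, 0.2671]
tool_rot: [0.0, 1.0, -0.012, -0.001]
contact_force: [-0.5, 0.2, 0.6]
gripper_width: 0.004
```

Emit:
jog_arm(dp=[[-0.3, 0, 0], [-0.6, 0, 0], [-0.9, 0, 0], [-1.2, 0, 0], [-1.3, 0, 0]], angular=[[0, 0, 0], [0, 0, 0], [0, 0, 0], [0, 0, 0], [0, 0, 0]], claw=[0, 0, 0, 0, 0])

```text
t: 3.7
eef_pos: [0.5628, 0.0137, 0.2692]
tool_rot: [0.0, 1.0, -0.012, 0.0]
contact_force: [0.3, -1.1, 0.4]
gripper_width: -0.002
```

Emit:
jog_arm(dp=[[-0.15, 0, 0], [-0.3, 0, 0], [-0.5, 0, 0], [-0.7, 0, 0], [-0.9, 0, 0]], angular=[[0, 0, 0], [0, 0, 0], [0, 0, 0], [0, 0, 0], [0, 0, 0]], claw=[0, 0, 0, 0, 0])

```text
t: 4.2
eef_pos: [0.5411, 0.0142, 0.269]
tool_rot: [-0.0, 1.0, -0.012, 0.0]
contact_force: [1.9, -0.3, 1.4]
gripper_width: -0.0
```

Emit:
jog_arm(dp=[[-0.2, 0, 0], [-0.4, 0, 0], [-0.6, 0, 0], [-0.8, 0, 0], [-1.0, 0, 0]], angular=[[0, 0, 0], [0, 0, 0], [0, 0, 0], [0, 0, 0], [0, 0, 0]], claw=[0, 0, 0, 0, 0])

```text
t: 4.7
eef_pos: [0.5158, 0.0148, 0.2688]
tool_rot: [-0.0, 1.0, -0.012, 0.0]
contact_force: [1.7, -0.5, 1.8]
gripper_width: 0.0
```

Emit:
jog_arm(dp=[[-0.2, 0, 0], [-0.4, 0, 0], [-0.6, 0, 0], [-0.8, 0, 0], [-0.8, 0, 0]], angular=[[0, 0, 0], [0, 0, 0], [0, 0, 0], [0, 0, 0], [0, 0, 0]], claw=[0, 0, 0, 0, 0])

```text
t: 5.2
eef_pos: [0.4951, 0.0152, 0.2686]
tool_rot: [0.0, 1.0, -0.012, -0.001]
contact_force: [-0.4, -0.3, 0.1]
gripper_width: 0.001
```

Emit:
jog_arm(dp=[[-0.1, 0, 0], [-0.2, 0, 0], [-0.3, 0, 0], [-0.4, 0, 0], [-0.5, 0, 0]], angular=[[0, 0, 0], [0, 0, 0], [0, 0, 0], [0, 0, 0], [0, 0, 0]], claw=[0, 0, 0, 0, 0])

```text
t: 5.7
eef_pos: [0.4834, 0.0155, 0.2686]
tool_rot: [0.0, 1.0, -0.012, -0.0]
contact_force: [1.1, -0.3, -2.1]
gripper_width: -0.0
```

Emit:
jog_arm(dp=[[-0.04, 0, 0], [-0.08, 0, 0], [-0.12, 0, 0], [-0.16, 0, 0], [-0.2, 0, 0]], angular=[[0, 0, 0], [0, 0, 0], [0, 0, 0], [0, 0, 0], [0, 0, 0]], claw=[0, 0, 0, 0, 0])

```text
t: 6.2
eef_pos: [0.4824, 0.0156, 0.269]
tool_rot: [-0.0, 1.0, -0.012, 0.004]
contact_force: [18.7, -0.3, -15.1]
gripper_width: 0.0
```

The force jumped to 18.7 N, which looks like the end stop. I'll back off and look.

Emit:
jog_arm(dp=[[0.2, 0, 0], [0.4, 0, 0], [0.6, 0, 0], [0.8, 0, 0], [0.8, 0, 0]], angular=[[0, 0, 0], [0, 0, 0], [0, 0, 0], [0, 0, 0], [0, 0, 0]], claw=[0, 0, 0, 0, 0])

```text
t: 6.7
eef_pos: [0.4992, 0.0153, 0.2687]
tool_rot: [-0.0, 1.0, -0.012, -0.0]
contact_force: [0.4, -0.3, -0.2]
gripper_width: -0.0
```

```bash
cat > look.py <<'E'
import sys
from station import *
from h import *
o=get_obs();print(o["t"],o["eef_pos"],o["contact_force"])
i=sys.argv[1]
c=read_camera("side");np.savez("side%s.npz"%i,**c)
m=cv2.inRange(cv2.cvtColor(c["pixels"],cv2.COLOR_BGR2HSV),(95,90,100),(125,255,255));m[:150]=0;m[:,:200]=0;m[:,308:]=0;m[290:]=0
k=max(cv2.findContours(m,0,cv2.CHAIN_APPROX_NONE)[0],key=cv2.contourArea)
q=cv2.approxPolyDP(k,3,True).reshape(-1,2);print(q.tolist());print(plane(c,q,.282).round(4))
cv2.imwrite("pics/side%s.png"%i,cv2.resize(c["pixels"][125:340,180:355],None,fx=2.7,fy=2.7,interpolation=cv2.INTER_CUBIC))
c=read_camera("top");np.savez("top%s.npz"%i,**c)
cv2.imwrite("pics/top%s.png"%i,c["pixels"])
E
python3 look.py 2
```

```text
6.7 [0.49915465 0.01527122 0.26870673] [ 0.42384494 -0.33303017 -0.23442801]
[[300, 190], [260, 208], [260, 215], [269, 226], [307, 209]]
[[ 0.4656 -0.0369  0.282 ]
 [ 0.4679  0.062   0.282 ]
 [ 0.4517  0.072   0.282 ]
 [ 0.4173  0.0722  0.282 ]
 [ 0.4133 -0.0179  0.282 ]]
```

View pics/side2.png

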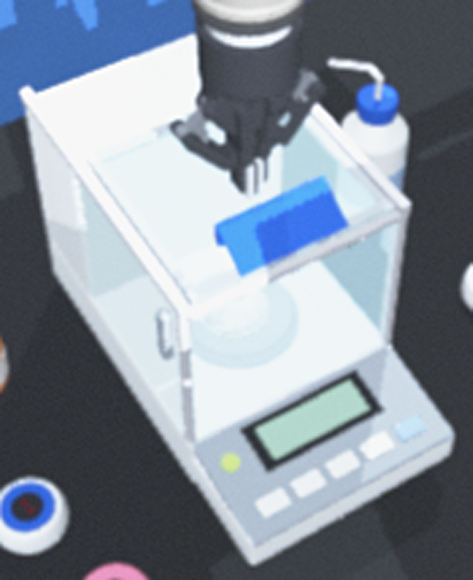

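The ledge's rear edge now measures x ≈ 0.467 against the predicted 0.466, and the pane reaches the front glass. Next I'll lift and move over to the tare puck.

Emit:
jog_arm(dp=[[0, 0, -0.8], [0, 0, -1.8], [0, 0, -2.8], [0, 0, -3.6], [0, 0, -3.6]], angular=[[0, 0, 0], [0, 0, 0], [0, 0, 0], [0, 0, 0], [0, 0, 0]], claw=[0, 0, 0, 0, 0])

```text
t: 7.3
eef_pos: [0.4999, 0.0155, 0.3617]
tool_rot: [-0.0, 1.0, -0.012, 0.003]
contact_force: [-0.3, 0.1, -0.2]
gripper_width: -0.001
```

Emit:
jog_arm(dp=[[0, -1.8, 0], [-0.2, -3.8, 0], [-0.5, -5.8, 0], [-0.8, -7.8, 0], [-1.0, -9.5, 0]], angular=[[0, 0, 0], [0, 0, 0], [0, 0, 0], [0, 0, 0], [0, 0, 0]], claw=[0, 0, 0, 0, 0])

```text
t: 7.8
eef_pos: [0.4779, 0.2555, 0.358]
tool_rot: [0.0, 1.0, -0.011, -0.0]
contact_force: [1.1, 0.2, -0.5]
gripper_width: 0.002
```

```bash
python3 look.py 3
```

```text
7.8 [0.47790969 0.25547278 0.35795043] [ 1.08895471  0.15881992 -0.45389448]
[[300, 190], [259, 209], [269, 226], [307, 209]]
[[ 0.4656 -0.0369  0.282 ]
 [ 0.4666  0.0651  0.282 ]
 [ 0.4173  0.0722  0.282 ]
 [ 0.4133 -0.0179  0.282 ]]
```

View pics/top3.png

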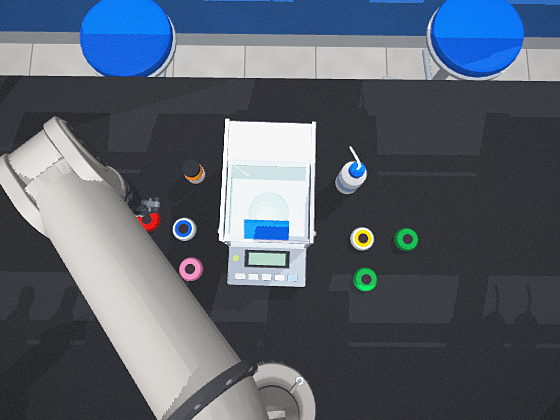

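View pics/side3.png

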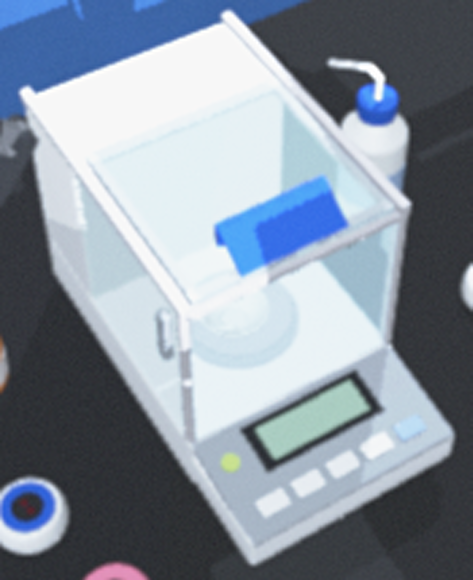

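The views show the door shut with the hand clear of it. I'll recheck the ledge and the tare puck in the top view.

Run:
```python
from h import *
for i in "03":
    c=load("top"+i)
    m=cv2.inRange(cv2.cvtColor(c["pixels"],cv2.COLOR_BGR2HSV),(95,90,100),(122,255,255));m[:180]=0;m[:,:235]=0;m[:,300:]=0;m[245:]=0
    k=max(cv2.findContours(m,0,cv2.CHAIN_APPROX_NONE)[0],key=cv2.contourArea)
    b=cv2.boxPoints(cv2.minAreaRect(k));b=b[np.argsort(b[:,1])][:2];print(b.tolist(),plane(c,b,.282).round(4).tolist())
    m=mask(c,100,125);m[:,:170]=0;m[:,200:]=0;m[:215]=0;m[245:]=0
    k=max(cv2.findContours(m,0,cv2.CHAIN_APPROX_NONE)[0],key=cv2.contourArea)
    (p,r)=cv2.minEnclosingCircle(k);print(p,r,plane(c,[p],.023))
cv2.imwrite("pics/topz3.png",cv2.resize(c["pixels"][150:260,210:330],None,fx=5,fy=5,interpolation=cv2.INTER_CUBIC))
```

```text
[[245.02218627929688, 184.33407592773438], [289.6059875488281, 185.8201904296875]] [[0.5503, 0.0619, 0.282], [0.5479, -0.0371, 0.282]]
(182.8125, 228.1125030517578) 8.402353286743164 [[0.48107368 0.25374489 0.023     ]]
[[244.00091552734375, 218.9697265625], [288.5660400390625, 220.3201904296875]] [[0.4727, 0.0625, 0.282], [0.4706, -0.0351, 0.282]]
(183.0, 228.0) 8.602425575256348 [[0.48139758 0.25323182 0.023     ]]
```

View pics/topz3.png

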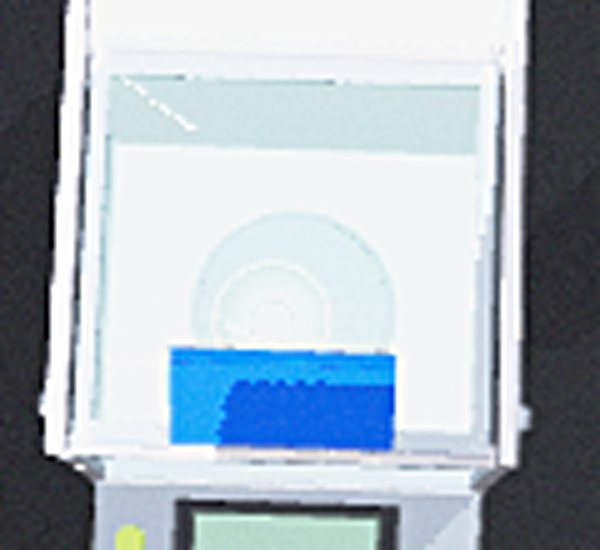

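The door front edge is flush with the front glass at (285,455) in the crop. Top and side views both give a travel of about 77 mm, ending at a rigid stop. Tare is unchanged at about (0.481, 0.2535), so I'll descend over it.

Emit:
jog_arm(dp=[[0.1, 0.08, 1.5], [0.1, 0.08, 3.2], [0.1, 0.08, 4.9], [0.1, 0.08, 6.6], [0.1, 0.08, 8.0]], angular=[[0, 0, 0], [0, 0, 0], [0, 0, 0], [0, 0, 0], [0, 0, 0]], claw=[0, 0, 0, 0, 0])

```text
t: 8.4
eef_pos: [0.4805, 0.2497, 0.1558]
tool_rot: [0.001, 1.0, -0.012, -0.001]
contact_force: [-0.2, -0.2, -0.4]
gripper_width: -0.0
```

Emit:
jog_arm(dp=[[0, 0, 0.5], [0, 0, 1.0], [0, 0, 1.4], [0, 0, 1.7], [0, 0, 1.7]], angular=[[0, 0, 0], [0, 0, 0], [0, 0, 0], [0, 0, 0], [0, 0, 0]], claw=[0, 0, 0, 0, 0])

```text
t: 8.9
eef_pos: [0.4818, 0.2511, 0.1162]
tool_rot: [0.0, 1.0, -0.012, -0.0]
contact_force: [-0.7, 0.2, 0.0]
gripper_width: 0.001
```

Run:
```python
from station import *
from h import *
o=get_obs();print(o["t"],o["eef_pos"],o["contact_force"])
for n in("side","top"):
    c=read_camera(n);p=proj(c,[o["eef_pos"]])[0];print(n,p)
    cv2.imwrite(f"pics/{n}4.png",c["pixels"] if n=="top" else cv2.resize(c["pixels"][200:370,90:290],None,fx=3,fy=3))
```

```text
8.9 [0.48182217 0.25110807 0.11617051] [-0.69249752  0.15178477  0.04659033]
side [184.31635101 289.48706256]
top [175.91455652 223.64364573]
```

View pics/side4.png

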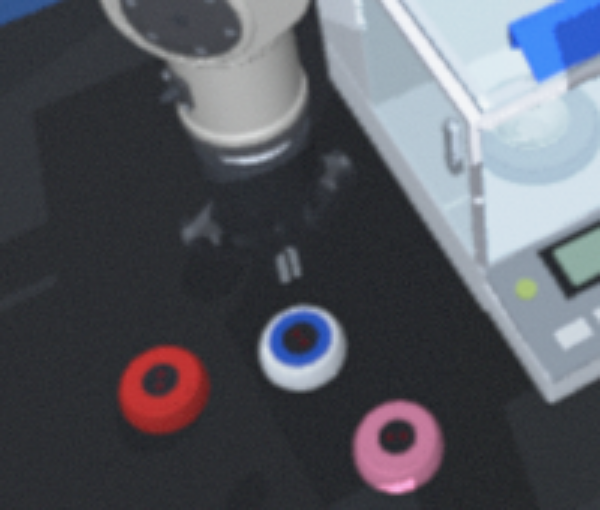

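View pics/top4.png

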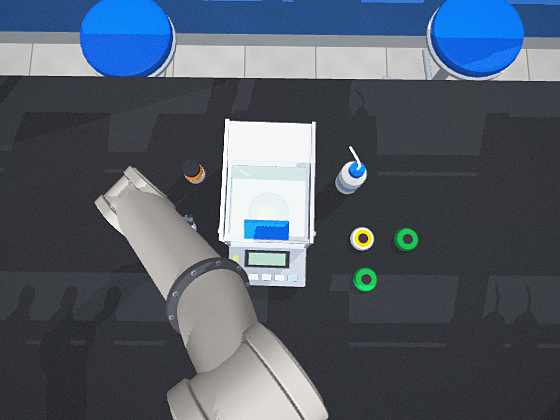

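The side crop shows the fingertips at (287,278), above the blue-ring puck at (301,345). The balance, the red puck and the pink puck are well clear. I'll go down to a 2 cm hover and hold.

Emit:
jog_arm(dp=[[-0.04, -0.1, 0.7], [-0.04, -0.1, 1.4], [-0.04, -0.1, 2.1], [-0.04, -0.1, 2.6], [-0.04, -0.1, 2.9]], angular=[[0, 0, 0], [0, 0, 0], [0, 0, 0], [0, 0, 0], [0, 0, 0]], claw=[0, 0, 0, 0, 0])

```text
t: 9.5
eef_pos: [0.4809, 0.2537, 0.0434]
tool_rot: [0.0, 1.0, -0.012, 0.0]
contact_force: [-0.3, 0.1, 0.5]
gripper_width: 0.0
```

Emit:
jog_arm(dp=[[0, 0, 0], [0, 0, 0], [0, 0, 0], [0, 0, 0], [0, 0, 0]], angular=[[0, 0, 0], [0, 0, 0], [0, 0, 0], [0, 0, 0], [0, 0, 0]], claw=[0, 0, 0, 0, 0])

```text
t: 10.0
eef_pos: [0.4811, 0.2538, 0.0443]
tool_rot: [-0.0, 1.0, -0.012, 0.0]
contact_force: [0.5, -0.6, 0.3]
gripper_width: -0.003
```

Run:
```python
from station import *
from h import *
o=get_obs();print(o["t"],o["eef_pos"],o["contact_force"])
c=read_camera("side");print(proj(c,[o["eef_pos"],[.481,.2535,.023]]))
cv2.imwrite("pics/side5.png",cv2.resize(c["pixels"][230:370,110:270],None,fx=4,fy=4))
```

```text
10.0 [0.48114569 0.25380032 0.04425843] [ 0.53800009 -0.63202693  0.33921448]
[[187.63062176 307.17692489]
 [188.96816269 311.84342819]]
```

View pics/side5.png

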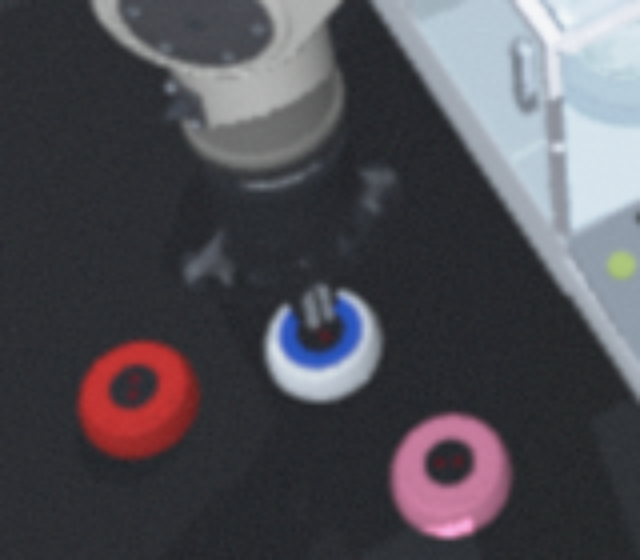

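The fingertips at (316,315) sit just over the window centre at (320,335) and are not touching it. Holding.

Emit:
jog_arm(dp=[[0, 0, 0], [0, 0, 0], [0, 0, 0], [0, 0, 0], [0, 0, 0]], angular=[[0, 0, 0], [0, 0, 0], [0, 0, 0], [0, 0, 0], [0, 0, 0]], claw=[0, 0, 0, 0, 0])

```text
t: 10.55
eef_pos: [0.4808, 0.2537, 0.0438]
tool_rot: [0.0, 1.0, -0.012, -0.0]
contact_force: [-0.5, -0.6, 0.2]
gripper_width: -0.004
```

Emit:
jog_arm(dp=[[0, 0, 0], [0, 0, 0], [0, 0, 0], [0, 0, 0], [0, 0, 0]], angular=[[0, 0, 0], [0, 0, 0], [0, 0, 0], [0, 0, 0], [0, 0, 0]], claw=[0, 0, 0, 0, 0])

```text
t: 11.05
eef_pos: [0.4809, 0.2537, 0.0438]
tool_rot: [0.0, 1.0, -0.012, -0.0]
contact_force: [0.4, -0.2, 1.5]
gripper_width: 0.005
```

Emit:
jog_arm(dp=[[0, 0, 0], [0, 0, 0], [0, 0, 0], [0, 0, 0], [0, 0, 0]], angular=[[0, 0, 0], [0, 0, 0], [0, 0, 0], [0, 0, 0], [0, 0, 0]], claw=[0, 0, 0, 0, 0])

```text
t: 11.55
eef_pos: [0.4808, 0.2537, 0.0438]
tool_rot: [0.0, 1.0, -0.012, 0.0]
contact_force: [0.2, 0.4, -0.1]
gripper_width: -0.001
```

Emit:
jog_arm(dp=[[0, 0, 0], [0, 0, 0], [0, 0, 0], [0, 0, 0], [0, 0, 0]], angular=[[0, 0, 0], [0, 0, 0], [0, 0, 0], [0, 0, 0], [0, 0, 0]], claw=[0, 0, 0, 0, 0])

```text
t: 12.05
eef_pos: [0.4809, 0.2537, 0.0438]
tool_rot: [-0.0, 1.0, -0.012, 0.0]
contact_force: [0.2, -0.1, 0.0]
gripper_width: 0.0
```

Emit:
jog_arm(dp=[[0, 0, -1.0], [0, 0, -2.5], [0, 0, -4.2], [0, 0, -6.0], [0, 0, -7.8]], angular=[[0, 0, 0], [0, 0, 0], [0, 0, 0], [0, 0, 0], [0, 0, 0]], claw=[0, 0, 0, 0, 0])

```text
t: 12.55
eef_pos: [0.4804, 0.2535, 0.2405]
tool_rot: [0.0, 1.0, -0.012, -0.0]
contact_force: [1.3, -0.3, -0.6]
gripper_width: 0.002
```

Emit:
jog_arm(dp=[[0, 0, -1.5], [0, 0, -3.0], [0, 0, -4.0], [0, 0, -4.0], [0, 0, -4.0]], angular=[[0, 0, 0], [0, 0, 0], [0, 0, 0], [0, 0, 0], [0, 0, 0]], claw=[0, 0, 0, 0, 0])

```text
t: 13.05
eef_pos: [0.4808, 0.2536, 0.3389]
tool_rot: [-0.0, 1.0, -0.012, 0.0]
contact_force: [-0.1, -1.0, -1.0]
gripper_width: 0.002
```

```bash
python3 look.py 6; python3 -c "
from h import *
cv2.imwrite('pics/side6f.png',load('side6')['pixels'])"
```

```text
13.05 [0.48081345 0.25362673 0.33894679] [-0.08163383 -0.9883075  -0.96602289]
[[300, 190], [259, 209], [269, 226], [307, 209]]
[[ 0.4656 -0.0369  0.282 ]
 [ 0.4666  0.0651  0.282 ]
 [ 0.4173  0.0722  0.282 ]
 [ 0.4133 -0.0179  0.282 ]]
```

View pics/side6f.png

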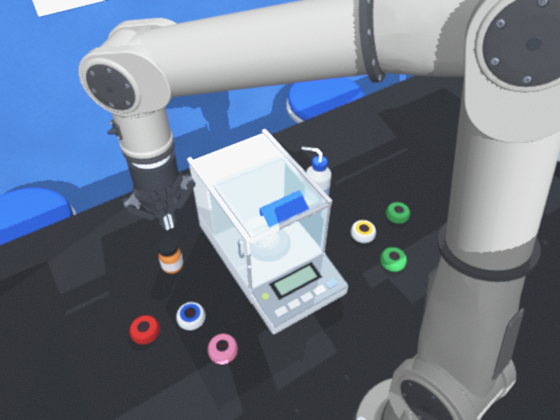

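View pics/top6.png

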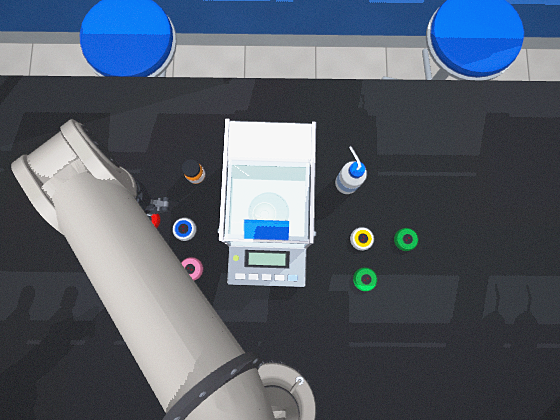

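Everything stands where it was, the door is shut and the hand is about 31 cm above the tare puck. Handing in.

```bash
python3 -c "
from station import *
print(hand_in())"
```

```text
the job is handed in; nothing more can be done
None
```

The balance is ready for weighing: the top door is shut, the tare hold is done and the job is handed in. The clock stood at about 13 s of the 54 s allowed. The interface gives no read-out of the tare or a verdict, so I could not confirm that the tare registered.

- **Door:** With the fingers shut I pushed the ledge from behind, without gripping it, by about 77 mm until it met a rigid end stop. The push showed about 1.5–2 N while sliding and about 19 N at the stop.
- **Door check:** The side view puts the ledge's rear edge at x ≈ 0.466 m, as predicted for shut; the top view reads about 5 mm further back, 0.471 m. Both agree on the 77 mm travel, and the door's front edge looks flush with the front glass. I took the door as fully shut.
- **Tare:** The fingertips pointed straight down about 21 mm above the middle of the blue-ring puck for about 2.5 s. They stayed still, and the force readings stayed at noise level throughout. The hand then went straight up to about 31 cm above the puck.
- **Other things:** By eye in the final pictures, the dish, jar, wash bottle, print sensor and the look-alike pucks stand where they were. The red and pink pucks are partly hidden by the arm in the top view, but the side view shows them in place.

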